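Put the ring boxes away in the jewellery chest

ROBOT

A 6-joint arm with a two-finger parallel gripper is mounted at the origin on the work surface. World frame = base frame: x ahead of the robot, y to its left, z up, the work surface at z = 0. Lengths are in mm, angles in rad, forces in N, time in s.
With the tool pointing down it reaches from about 275 to 825 mm from the base axis. Payload 4.9 kg.
Tool frame: the origin (TCP) lies at the very end of the fingers, on their centre line; the grasp point (between the pads) lies 19 mm behind it; z points along the fingers, y is the line along which they close (so a half turn about z gives the same grasp; the last joint's range is limited). The gripper opens to 85 mm and grips with 20 to 120 N. Pads are 22 mm wide; open, the fingers measure 114 mm over their backs; the gripper's body (76 mm by 85 mm) begins 54 mm behind the grasp point. The pads swing forward as they close: fully open they stand 13 mm farther back than shut.
Start: joints at [1.149, 0.326, -0.193, 1.052, 0, 1.437], TCP at [156.108, 527.398, 231.281] pointing down, gripper open.
Joint ranges: [-2.65, 2.65], [-0.97, 1.79], [-1.3, 1.35], [-1.93, 2.1], [-1.47, 1.37], [-3.14, 3.14]. Speed limits (rad/s): [2.57, 2.57, 3.14, 3.14, 3.14, 3.14].

INTERFACE

Orientations are given as [roll, pitch, yaw] about the fixed x, y, z axes, in that order (R = Rz(yaw) Ry(pitch) Rx(roll)).
In Python, from bench import bot, solve_ik, imaging gives the robot as it stands. Calls block until the motion is done:
- bot.move_ptp(position, orientation): joint-space move of the TCP to a pose.
- bot.movel(position, rot=None, max_speed=150, threshold=None): straight line of the TCP; rot=None keeps the orientation; max_speed is the mean speed in mm/s. With threshold (N) it stops when the force on the tool has changed by that much, and returns True; else False.
- bot.move_j(angles): joint-space move.
- bot.grip(opening, effort=None): opening from 0.0 (shut) to 1.0 (fully open); effort is the grip in N (None keeps the last); returns when the fingers have stopped.
- bot.dwell(seconds).
- solve_ik(position, orientation): joint angles nearest the present ones, or None.
- bot.get_state(): the state.
- imaging.capture(name): name is "scene" or "top"; returns the picture (384x512x3 uint8, blue, green, red); there is no depth.
- imaging.camera_model(name): a dict with "K" (3x3 intrinsics, pixels), "position" and "rotation" of the camera in the world. Camera axes: x right, y up, looking along -z (the intrinsics and any distortion apply to the point x, -y, -z); pixel columns grow to the right and rows downward; lengths in mm; the calibration is good to about 2 mm. A picture is of the moment at which its call begins. camera_model takes no time and is no camera call.
A pose or a line that the arm cannot do raises bot.IKError and nothing moves.
- bot.sign_off(): hands the job in; it is judged then, once.
The state is a dict: "t": time; "qpos": joint angles; "joint_velocities": joint speeds; "effort": joint torques, N m; "tcp_pos": TCP position; "orientation": TCP orientation; "contact_force": force on the tool from outside, world axes, zero at the start; "wrist_torque": the same for the moment, N m; "opening": opening from 0.0 (shut) to 1.0 (fully open); "gripper_force": force on a finger pad.
Only numpy, scipy, OpenCV 4.12 (cv2) and the standard library are available. Lean on these libraries where they do the work, as an engineer would, in place of code of your own. Each camera call takes 0.05 s, during which the arm holds its last target. There are 200 camera calls.

TASK

Put every ring box on the dresser away in the jewellery chest: lift the lid right back until it rests on its stop, slide the till across to the other end until it catches there, and set the ring boxes side by side on the floor of the well it has uncovered. Then, with the lid still back, slide the till home over them to the end it came from, and shut the lid. Leave everything else on the dresser where it stands.

Things in the scene. Friction and masses are not known exactly. Their poses are not given: they have to be found in the camera images.
- chest: Wooden jewellery chest, fixed: 185 mm deep (its x), 364 long (y), 80 high (92 with its lid). Origin: centre of its underside; front to its -x, hinge on its +x side. A partition at y = 0, 38 mm high above the floor, parts two wells, each 165 (x) by 170 (y), floors 8 mm above the dresser. End walls 8 mm; front and rear walls 10 mm, but 6 mm above 48 mm height: that step carries the till.
- well (a point): Centre of the floor of the well at the chest's -y end, which the till covers at first; axes as the chest's. The well is 165 mm (x) by 170 mm (y) and 40 mm high beneath the till: ring boxes fit in one layer, not stacked.
- lid (a joint): Lid angle, rad: 0 shut, 1.68 at its stop, a little past upright (it may start ajar). The lid is a 12 mm panel of 0.5 kg over the whole chest. Its friction hinge holds it at any angle; 5 to 10 N at the handle moves it.
- lid_hinge (a point): Middle of the lid's hinge line, on the chest's rear top edge (92.5 mm behind its centre, 80 mm high). Axes turn with the lid: y along the hinge line, z square to the lid; with the lid shut they are the chest's axes. The free edge lies 187 mm off along -x.
- lid_handle (a point): Middle of the lid's brass bar handle: a round bar 10 mm thick, 90 mm long along the lid's y, its axis 34 mm off the lid's outer face, at (-0.172, 0, 0.046) in the lid_hinge frame; a foot at each end. It can be pinched across from straight above with the lid shut, at any angle and right back, and turns in the grip.
- till (a joint): Travel of the till along the chest's +y, m: 0 at its home end (over the well at the chest's -y end), 0.178 at the other end. At each end a spring catch clicks over the last 7 mm and holds it: 5 to 10 N frees it; between, it slides with 1 to 3 N.
- till_grip (a point): Top middle of the till's grip rib; axes as the chest's. The till is a wooden tray 171 mm (x) by 168 mm (y), 26 mm high, walls 5 mm, its top 6 mm below the chest's rim. The rib in its middle is 12 mm thick (y), 60 mm long (x), its top 24 mm above the till's floor; pinch it across from above, or push it.
- ring1: A ring box: blue cloth-covered cube-like box 42 x 42 mm and 36 mm high with a thin brass seam, 70 g, origin at its centre, z up through its lid. Two to four of these stand on the dresser; None if absent.
- ring2: A ring box: blue cloth-covered cube-like box 42 x 42 mm and 36 mm high with a thin brass seam, 70 g, origin at its centre, z up through its lid. Two to four of these stand on the dresser; None if absent.
- ring3: A ring box: blue cloth-covered cube-like box 42 x 42 mm and 36 mm high with a thin brass seam, 70 g, origin at its centre, z up through its lid. Two to four of these stand on the dresser; None if absent.
- ring4: A ring box: blue cloth-covered cube-like box 42 x 42 mm and 36 mm high with a thin brass seam, 70 g, origin at its centre, z up through its lid. Two to four of these stand on the dresser; None if absent.
- perfume: Bystander: square amber perfume bottle 45 x 32 mm, 108 mm tall with its round brass cap; origin at its foot.
- candle: Bystander: round candle jar, 72 mm across, 75 mm tall; origin at its foot.
- dish: Bystander: small white ceramic ring dish, 68 mm across, 22 mm tall; origin at its foot.
- cream: Bystander: round cream jar, 54 mm across, 50 mm tall; origin at its foot.
- clock: Bystander: white alarm clock, 50 x 90 mm, 78 mm tall; origin at its foot.
- case: Bystander: black spectacle case, 160 x 60 mm, 40 mm tall; origin under its centre.
- mug: Bystander: white mug, 80 mm across, 90 mm tall; origin at its foot.
There are look-alikes about, which are no part of the job. Leave any orange or red look-alike of the ring2 alone.

How it is judged:
By the outcome, as a careful person would: the job done as asked, in the order asked, and still so for the second after the job is handed in, with the robot touching nothing.
Of ring1, ring2, ring3, ring4 only 2 to 4 are there at a start; the rules pass over those that are not, and their reading is None.
At some moment in a run one of ring1, ring2, ring3, ring4 may be knocked a few centimetres aside while the robot is not near it.
Once in a run the grip may slacken for a moment while it holds something.
It also fails if it takes over 210 s, if anything falls off the work surface, if the arm or the gripper's body presses on something with over 40 N, if the wrist force passes 120 N, or if a joint passes its speed limit or range.

## Working session

There is one attempt and no reset: what is moved stays moved. The work goes in short steps, each a Python script; the robot and the scene stay as the last script left them, time stands still between calls to the robot, and variables do not carry over. Pictures are saved under pics/ and viewed, at most 14 in all, crops included, and the job is handed in when it is done.

```bash
ls; mkdir -p pics
python3 - <<'E'
from bench import bot, imaging
import cv2
for n in("scene","top"):
    im=imaging.capture(n); cv2.imwrite(f"pics/{n}0.png",im)
    print(n,imaging.camera_model(n))
print(bot.get_state())
E
```

```text
pics
scene {'K': array([[447.05703938,   0.        , 253.70821329],
       [  0.        , 447.05703938, 189.88349239],
       [  0.        ,   0.        ,   1.        ]]), 'position': array([1140.23742945, -816.0538994 ,  766.18953324]), 'rotation': array([ 0.98544979, -0.01255351,  0.64896275])}
top {'K': array([[419.68272602,   0.        , 253.87602894],
       [  0.        , 419.68272602, 188.31341637],
       [  0.        ,   0.        ,   1.        ]]), 'position': array([ 307.9325971 ,   36.94908755, 1340.51047902]), 'rotation': array([ 0.20499225,  0.00619998, -1.69629337])}
{'t': 0.1, 'qpos': array([ 1.14880478e+00,  3.26864910e-01, -1.93517482e-01,  1.05200401e+00,
       -1.78124921e-05,  1.43659082e+00]), 'joint_velocities': array([ 0.00090091, -0.00122667, -0.0003278 ,  0.00063543,  0.00049601,
       -0.00148092]), 'effort': array([-1.86150623e-04, -4.44241083e+01,  2.63038158e+01,  7.92041479e-03,
       -2.72364869e-04, -7.28159250e-06]), 'tcp_pos': array([155.87985886, 526.88338696, 230.57003332]), 'orientation': array([-3.14001450e+00, -1.95104063e-04,  2.85380647e+00]), 'contact_force': array([ 0.0349462 , -0.23950389,  0.09843719]), 'wrist_torque': array([-0.02171958, -0.0083846 ,  0.02238212]), 'gripper_force': 0.0, 'opening': 1.0029638605571192}
```

View pics/scene0.png

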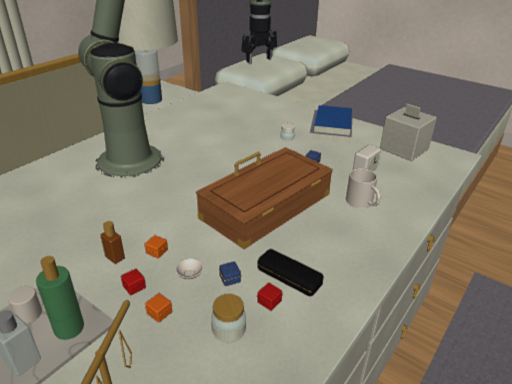

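View pics/top0.png

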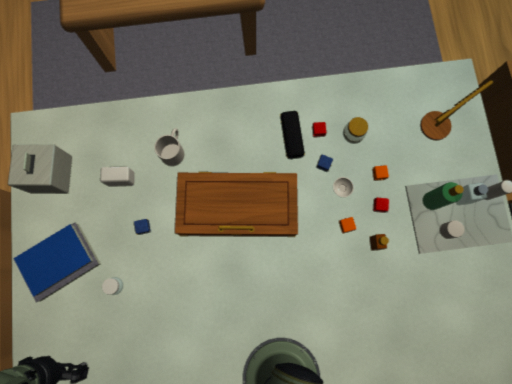

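The scene view shows two blue boxes, at (230,273) and (313,158), plus the chest and the red/orange look-alikes. The top view shows the boxes at (325,162) and (142,227). The chest covers about (176..298, 172..236), with its handle at (236,228) facing the robot.

```bash
cat > h.py <<'E'
import numpy as np, cv2
from scipy.spatial.transform import Rotation as R
from bench import bot, solve_ik, imaging
def cam(n):
    m=imaging.camera_model(n); return m["K"],np.array(m["position"]),R.from_euler('xyz',m["rotation"]).as_matrix()
def proj(n,P):
    K,p,r=cam(n); c=(np.atleast_2d(P)-p)@r; q=np.c_[c[:,0],-c[:,1],-c[:,2]]@K.T; return q[:,:2]/q[:,2:]
def ray(n,uv):
    K,p,r=cam(n); d=np.linalg.solve(K,[uv[0],uv[1],1]); return p,r@np.array([d[0],-d[1],-d[2]])
def onz(n,uv,z):
    p,d=ray(n,uv); return p+d*(z-p[2])/d[2]
def tri(uv1,uv2):
    (p,d),(q,e)=ray("scene",uv1),ray("top",uv2)
    s=np.linalg.lstsq(np.c_[d,-e],q-p,rcond=None)[0]; a,b=p+s[0]*d,q+s[1]*e
    return (a+b)/2,np.linalg.norm(a-b)
def blobs(im,lo,hi,amin=25):
    m=cv2.inRange(cv2.cvtColor(im,cv2.COLOR_BGR2HSV),lo,hi)
    cs,_=cv2.findContours(m,cv2.RETR_EXTERNAL,cv2.CHAIN_APPROX_NONE)
    return [c for c in cs if cv2.contourArea(c)>amin]
BLUE=((105,90,30),(130,255,255)); BROWN=((3,90,40),(20,255,230))
E
python3 - <<'E'
from h import *
np.set_printoptions(precision=1,suppress=True)
print(proj("scene",[0,0,0]),proj("top",[0,0,0]))
for n in("scene","top"):
    im=cv2.imread(f"pics/{n}0.png")
    for c in blobs(im,*BLUE,15):
        (u,v),s,a=cv2.minAreaRect(c); print(n,"blue",u,v,s,a,onz(n,(u,v),36 if n=="top" else 18))
    c=max(blobs(im,*BROWN),key=lambda c:cv2.contourArea(c)*(abs(c[:,0,0].mean()-250)<40 and 150<c[:,0,1].mean()<250))
    h=cv2.convexHull(c); r=cv2.minAreaRect(c); print(n,"chest",r, cv2.approxPolyDP(h,3,True)[:,0].tolist())
    if n=="top":
        for b in cv2.boxPoints(r): print(b,onz(n,b,92))
s=cv2.imread("pics/scene0.png")[140:245,190:340]; t=cv2.imread("pics/top0.png")[165:242,168:305]
cv2.imwrite("pics/c0.png",np.vstack([cv2.resize(s,(790,320)),cv2.resize(t,(790,270),interpolation=cv2.INTER_CUBIC)])) if 0 else None
s=cv2.resize(s,None,fx=2.8,fy=2.8,interpolation=cv2.INTER_CUBIC);t=cv2.resize(t,None,fx=2.8,fy=2.8,interpolation=cv2.INTER_CUBIC)
o=np.zeros((max(s.shape[0],t.shape[0]),810,3),np.uint8);o[:s.shape[0],:s.shape[1]]=s;o[:t.shape[0],s.shape[1]+5:s.shape[1]+5+t.shape[1]]=t[:, :810-s.shape[1]-5]
cv2.imwrite("pics/c0.png",o[:,:800])
E
```

```text
[[130.1 159.1]] [[281.9 378.7]]
scene blue 231.9500274658203 281.35003662109375 (3.7947328090667725, 16.127614974975586) 71.56505584716797 [ 657.4 -247.3   18. ]
scene blue 229.6038360595703 270.38079833984375 (14.734573364257812, 17.804275512695312) 74.74488067626953 [ 630.  -222.8   18. ]
scene blue 313.8013916015625 154.63699340820312 (13.903779029846191, 8.1105375289917) 24.443954467773438 [495.3 392.8  18. ]
scene blue 332.945556640625 116.54456329345703 (36.21935272216797, 20.59726905822754) 5.710593223571777 [392.6 715.7  18. ]
scene blue 150.6351318359375 94.31080627441406 (17.5906925201416, 19.892276763916016) 80.53767395019531 [-357.6  417.2   18. ]
scene chest ((262.96551513671875, 190.62594604492188), (76.86628723144531, 137.7550506591797), 57.12373733520508) [[331, 169], [327, 195], [245, 248], [198, 217], [196, 192], [257, 152], [287, 148]]
top blue 51.52482604980469 259.8979187011719 (43.22987747192383, 68.81869506835938) 58.671302795410156 [433.7 656.5  36. ]
top blue 141.5941162109375 225.92352294921875 (12.690433502197266, 13.775084495544434) 77.47119140625 [503.4 373.8  36. ]
top blue 324.3448486328125 162.36209106445312 (11.686273574829102, 13.261951446533203) 23.198589324951172 [ 633.9 -224.2   36. ]
top chest ((236.0, 203.5), (63.0, 122.0), 90.0) [[178, 173], [295, 173], [297, 233], [176, 233]]
[175. 172.] [647.7 245.7  92. ]
[297. 172.] [ 600.4 -125.2   92. ]
[297. 235.] [409.8 -97.1  92. ]
[175. 235.] [455.4 262.5  92. ]
```

View pics/c0.png

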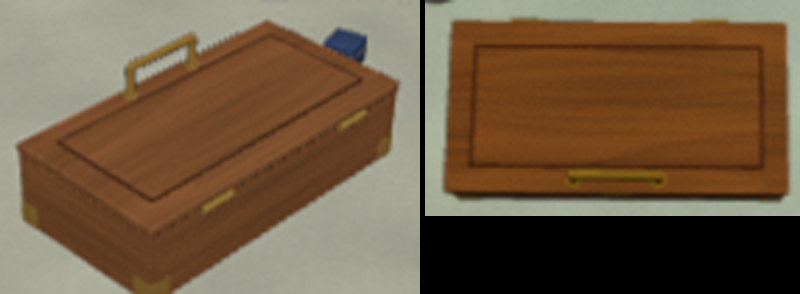

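The crops show the lid shut or nearly so, with all four lid corners sharp in both views. I'll triangulate the corners and the handle.

Run:
```python
from h import *
np.set_printoptions(precision=1,suppress=True)
S=lambda x,y:(190+x/2.8-.3,140+y/2.8-.3); T=lambda x,y:(168+(x-425)/2.8-.3,165+y/2.8-.3)
P=[]
for nm,s,t in[("F-",(18,147),(787,192)),("B-",(150,235),(785,22)),("B+",(398,85),(452,22)),("F+",(267,20),(445,190)),("h-",(127,70),(661,177)),("h+",(195,38),(571,177))]:
    p,g=tri(S(*s),T(*t)); print(nm,p,round(g,1),onz("top",T(*t),92),onz("scene",S(*s),92)); P.append(p)
P=np.array(P)
for a,b in((0,3),(1,2),(0,1),(3,2),(4,5)): d=P[b]-P[a]; print(np.linalg.norm(d),np.degrees(np.arctan2(d[1],d[0])))
print(P[:4].mean(0),P[4:].mean(0))
```

```text
F- [413.8 -99.8  87.6] 4.3 [414.9 -97.8  92. ] [ 416.9 -105.9   92. ]
B- [ 598.5 -125.6   84.4] 5.9 [ 598.9 -122.7   92. ] [ 602.6 -135.6   92. ]
B+ [645.  238.5  85.2] 4.4 [645.1 238.7  92. ] [648.8 225.7  92. ]
F+ [461.5 261.3  92.2] 3.1 [462.7 262.4  92. ] [460.3 260.2  92. ]
h- [442.7  31.8 124.4] 3.2 [447.6  32.8  92. ] [406.5  73.3  92. ]
h+ [456.1 125.9 125. ] 1.2 [459.6 127.9  92. ] [421.2 174.9  92. ]
364.26746840767737 82.47979038229171
367.11382499025825 82.71105157910912
186.489974819477 -7.967029568013712
185.11464667987423 -7.081122088131674
94.96853217419753 81.93438798034956
[529.7  68.6  87.4] [449.4  78.9 124.7]
```

```bash
cat >> h.py <<'E'
C=np.array([529.8,68.8,0]); YAW=-0.131
RC=R.from_euler('z',YAW).as_matrix()
W=lambda x,y,z: C+RC@np.array([x,y,z],float)      # chest -> world
GX=[np.pi,0,YAW-np.pi/2]   # fingers close along chest x
GY=[np.pi,0,YAW+np.pi]     # fingers close along chest y
def st(tag=""):
    s=bot.get_state(); cp=RC.T@(s["tcp_pos"]-C)
    print(tag,"t%.1f"%s["t"],"tcp(chest)",cp.round(1),"F(chest)",(RC.T@s["contact_force"]).round(1),"open %.3f gf %.1f"%(s["opening"],s["gripper_force"])); return s
def handle(th,dx=0,dz=0): # TCP with handle at the grasp point
    c,s=np.cos(th),np.sin(th); return W(92.5-172*c+46*s+dx,0,80+172*s+46*c-19+dz)
def snap(n,f):
    im=imaging.capture(n); cv2.imwrite(f"pics/{f}.png",im); return im
E
python3 - <<'E'
from h import *
bot.move_ptp(handle(0,0,90),GX); bot.grip(0.6,40)
st("above"); print(bot.movel(handle(0),max_speed=100,threshold=8)); st("down")
bot.grip(0,40); s=st("grip")
dz=0
for th in np.arange(.1,.61,.1):
    bot.movel(handle(th),max_speed=100); s=st("%.2f"%th)
    if s["opening"]<.05: break
snap("scene","lid1")
E
```

```text
above t3.0 tcp(chest) [-7.95e+01  1.00e-01  1.97e+02] F(chest) [-0.1 -1.1  0.2] open 0.596 gf 0.0
False
down t4.0 tcp(chest) [-7.900e+01  1.000e-01  1.075e+02] F(chest) [ 0.1 -0.3  0.8] open 0.603 gf 0.0
grip t4.5 tcp(chest) [-81.    0.  106.8] F(chest) [-6.1  0.8  3.6] open 0.097 gf 39.0
0.10 t4.8 tcp(chest) [-75.5   0.  123.9] F(chest) [-6.6  0.3  4.3] open 0.102 gf 40.0
0.20 t5.1 tcp(chest) [-68.2   0.  140.5] F(chest) [-8.   0.1  4.9] open 0.102 gf 40.2
0.30 t5.4 tcp(chest) [-59.5   0.  156.3] F(chest) [-8.6  0.   7.6] open 0.103 gf 40.4
0.40 t5.8 tcp(chest) [-49.3   0.  171.1] F(chest) [-8.6 -0.2  7.8] open 0.098 gf 29.7
0.50 t6.1 tcp(chest) [-37.8  -0.  184.6] F(chest) [-9.3 -0.4  8.8] open 0.095 gf 40.0
0.60 t6.4 tcp(chest) [-25.2  -0.  196.9] F(chest) [-10.6  -0.2   9.4] open 0.100 gf 40.1
```

View pics/lid1.png

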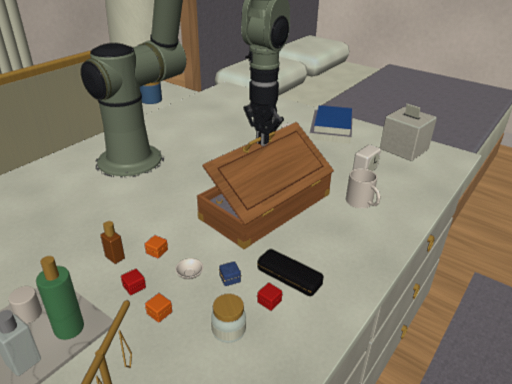

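The lid is rising cleanly in the grip, at about 0.6 rad. The bar pulled the fingers 2 mm toward -x, so I'll shift the chest origin to match and carry on to the stop.

```bash
sed -i 's/529.8,68.8,0/528.2,69.0,0/' h.py
python3 - <<'E'
from h import *
for th in np.arange(.7,1.61,.1):
    bot.movel(handle(th),max_speed=100); s=st("%.2f"%th)
    if s["opening"]<.05: break
else:
    for th in (1.64,1.68,1.70,1.72):
        hit=bot.movel(handle(th),max_speed=40,threshold=14); st("%.2f %s"%(th,hit))
        if hit: break
snap("scene","lid2")
E
```

```text
0.70 t6.8 tcp(chest) [-1.020e+01 -1.000e-01  2.079e+02] F(chest) [-7.4 -0.4  5.6] open 0.096 gf 39.9
0.80 t7.1 tcp(chest) [ 4.700e+00 -1.000e-01  2.177e+02] F(chest) [-8.7 -0.6  8.6] open 0.098 gf 39.8
0.90 t7.4 tcp(chest) [ 2.120e+01 -1.000e-01  2.264e+02] F(chest) [-8.7 -0.5 11.8] open 0.097 gf 39.7
1.00 t7.8 tcp(chest) [ 3.870e+01 -1.000e-01  2.326e+02] F(chest) [-4.7 -0.1  8.9] open 0.097 gf 41.1
1.10 t8.1 tcp(chest) [ 5.660e+01 -1.000e-01  2.371e+02] F(chest) [-3.5 -0.5  6.7] open 0.099 gf 41.0
1.20 t8.4 tcp(chest) [ 7.460e+01 -1.000e-01  2.398e+02] F(chest) [-3.5 -0.5  4.6] open 0.099 gf 41.1
1.30 t8.7 tcp(chest) [ 9.300e+01 -2.000e-01  2.411e+02] F(chest) [-1.6  0.   6.1] open 0.099 gf 40.7
1.40 t9.1 tcp(chest) [ 1.107e+02 -2.000e-01  2.398e+02] F(chest) [1.2 0.2 4.4] open 0.098 gf 41.2
1.50 t9.4 tcp(chest) [ 1.279e+02 -2.000e-01  2.365e+02] F(chest) [ 2.4 -1.   2.9] open 0.095 gf 41.7
1.60 t9.7 tcp(chest) [ 1.448e+02 -2.000e-01  2.319e+02] F(chest) [3.  0.5 1.8] open 0.098 gf 41.9
1.64 False t10.0 tcp(chest) [ 1.502e+02 -2.000e-01  2.298e+02] F(chest) [ 0.1 -1.7  4. ] open 0.096 gf 42.4
1.68 False t10.4 tcp(chest) [ 1.566e+02 -2.000e-01  2.274e+02] F(chest) [-1.7 -1.9  6.5] open 0.099 gf 42.5
1.70 False t10.6 tcp(chest) [ 1.566e+02 -2.000e-01  2.273e+02] F(chest) [-13.6  -1.8  16.6] open 0.093 gf 43.6
1.72 False t10.9 tcp(chest) [ 1.567e+02 -2.000e-01  2.273e+02] F(chest) [-25.7  -3.   27. ] open 0.099 gf 44.8
```

View pics/lid2.png

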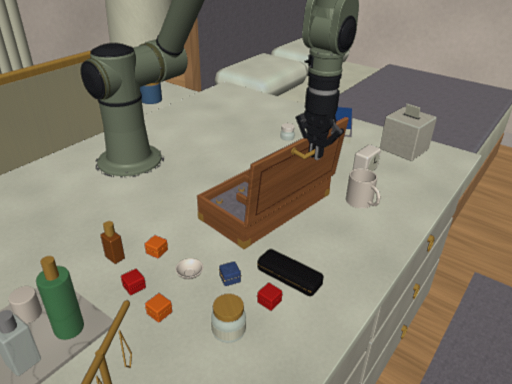

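The lid met its stop at 1.68, where expected. I'll release it, retreat and look at the till from above.

Run:
```python
from h import *
bot.movel(handle(1.675),max_speed=40); st()
bot.grip(0.33,40); st("rel"); bot.movel(handle(1.68,0,75),max_speed=150); st("up")
bot.move_ptp(W(0,330,300),GY)
im=snap("top","till0"); s=im[150:250,165:310]
cv2.imwrite("pics/till0c.png",cv2.resize(s,None,fx=5,fy=5,interpolation=cv2.INTER_CUBIC))
np.set_printoptions(precision=1,suppress=True)
print("rib exp",proj("top",[W(-30,-89,73),W(30,-89,73)]))
```

```text
t11.3 tcp(chest) [ 1.557e+02 -2.000e-01  2.278e+02] F(chest) [-2.1 -0.8  7.1] open 0.096 gf 42.7
rel t11.6 tcp(chest) [1.561e+02 2.000e-01 2.265e+02] F(chest) [ 0.7 -0.3  0.5] open 0.332 gf 0.0
up t12.2 tcp(chest) [156.7   0.  301. ] F(chest) [ 0.2  0.1 -1.1] open 0.327 gf 0.0
rib exp [[266.1 213.9]
 [266.1 194.5]]
```

View pics/till0c.png

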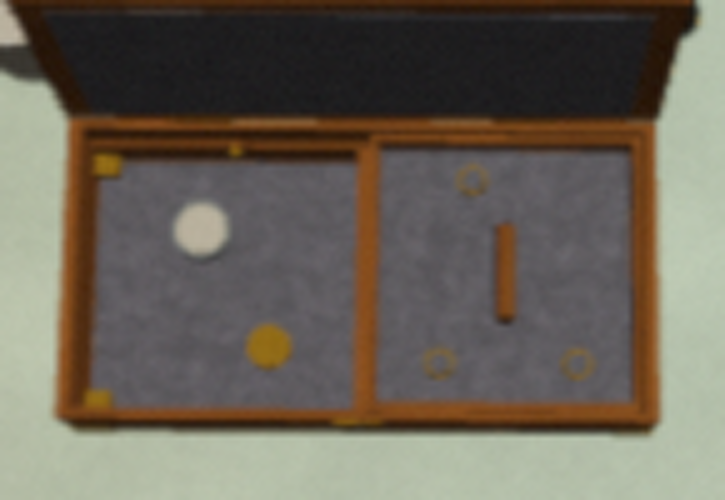

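The rib lies at crop (506,222..322), i.e. pixels (266.2, 194.4..214.4), within 0.5 px of where the model puts it. Next I'll pinch it and slide the till across.

Run:
```python
from h import *
bot.move_ptp(W(0,-89,190),GY); bot.grip(0.5,50)
print(bot.movel(W(0,-89,58),max_speed=90,threshold=6)); st("down")
bot.grip(0,50); s=st("grip"); 
cp=RC.T@(s["tcp_pos"]-C); y0=cp[1]; z=58
if s["opening"]>.05:
    for d in (10,60,120,165):
        bot.movel(W(0,y0+d,z),max_speed=80); st(d)
    for d in (170,174,178,180,182):
        bot.movel(W(0,y0+d,z),max_speed=40); s=st(d)
        if d>=178 and (RC.T@s["contact_force"])[1]<-15: break
```

```text
False
down t17.6 tcp(chest) [  0.5 -89.   58.5] F(chest) [ 0.2  0.5 -0. ] open 0.501 gf 0.0
grip t18.0 tcp(chest) [  0.3 -89.   58.5] F(chest) [-1.5 -0.8  5.1] open 0.127 gf 50.0
10 t18.3 tcp(chest) [  0.3 -77.4  58.5] F(chest) [-1.5  4.   6.3] open 0.129 gf 50.3
60 t19.0 tcp(chest) [  0.3 -28.4  58.5] F(chest) [-1.8  0.   5. ] open 0.128 gf 50.3
120 t19.9 tcp(chest) [ 0.5 31.7 58.5] F(chest) [0.1 0.6 5.7] open 0.127 gf 50.3
165 t20.7 tcp(chest) [ 0.5 76.4 58.5] F(chest) [-1.2  0.3  5.2] open 0.128 gf 50.3
170 t20.9 tcp(chest) [ 0.5 81.7 58.5] F(chest) [-0.9  2.4  4.5] open 0.127 gf 50.3
174 t21.2 tcp(chest) [ 0.5 86.5 58.5] F(chest) [-1.5  5.6  5.9] open 0.125 gf 50.3
178 t21.4 tcp(chest) [ 0.5 88.7 58.5] F(chest) [0.5 0.5 8. ] open 0.125 gf 50.5
180 t21.7 tcp(chest) [ 0.5 88.7 58.4] F(chest) [-1.3 -6.9  8. ] open 0.125 gf 50.7
182 t21.9 tcp(chest) [ 0.5 88.8 58.4] F(chest) [ -0.9 -10.9  10.7] open 0.124 gf 51.0
```

The till has caught at the far end and stopped hard against it. I'll release it and re-locate the ring boxes.

```bash
cat >> h.py <<'E'
def rings(f=None):
    im=imaging.capture("top"); out=[]
    if f: cv2.imwrite(f"pics/{f}.png",im)
    for c in blobs(im,*BLUE,60):
        if cv2.contourArea(c)>400: continue
        q=np.array([onz("top",p,18)[:2] for p in c[:,0]],np.float32)
        (x,y),(w,h),a=cv2.minAreaRect(q); M=cv2.moments(q.reshape(-1,1,2)); m=M["m10"]/M["m00"],M["m01"]/M["m00"]
        out.append((x,y,np.radians(a),w,h)); print("ring %.0f %.0f m %.0f %.0f a %.0f  %.0fx%.0f"%(x,y,*m,a,w,h),"chest",(RC.T@(np.array([x,y,0])-C))[:2].round(0))
    return out
E
python3 - <<'E'
from h import *
bot.grip(0.5,40); bot.movel(W(0,88.7,330),max_speed=200); st("up")
rings("r1")
im=imaging.capture("scene"); cv2.imwrite("pics/r1s.png",im)
E
python3 - <<'E'
import cv2,numpy as np
t=cv2.imread("pics/r1.png")
cv2.imwrite("pics/r1c.png",cv2.resize(t[90:290,80:410],None,fx=2.4,fy=2.4,interpolation=cv2.INTER_CUBIC))
E
```

```text
up t23.9 tcp(chest) [ -0.5  88.6 328.9] F(chest) [-0.3  0.  -0.5] open 0.498 gf 0.0
ring 506 390 m 505 390 a 86  19x41 chest [-64. 315.]
ring 639 -228 m 639 -228 a 58  38x44 chest [ 148. -280.]
```

View pics/r1c.png

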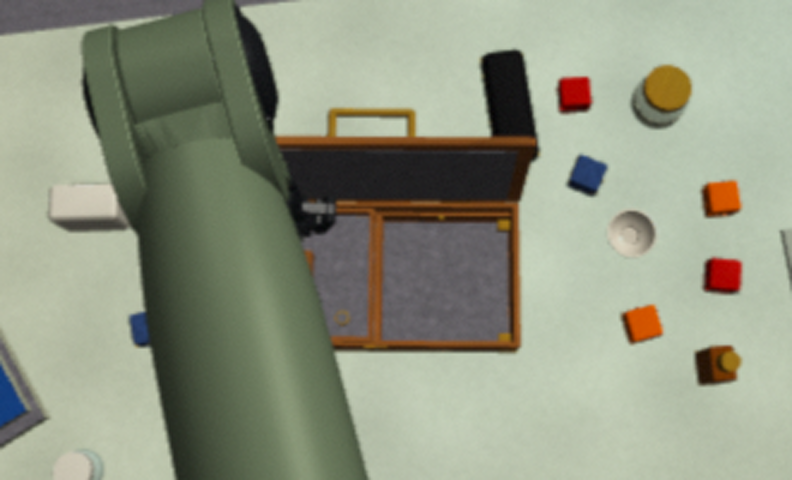

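The till is at the +y end, and the -y well is bare at crop (385..510, 220..340). The -y-side box at crop (588,174) is clear of its neighbours, so I'll fetch that one first.

```bash
cat >> h.py <<'E'
def pick(x,y,yaw,z=7,up=220):
    o=[np.pi,0,yaw]
    bot.move_ptp([x,y,up],o); bot.grip(0.8,45)
    bot.movel([x,y,70],o,max_speed=200)
    print("hit",bot.movel([x,y,z],o,max_speed=70,threshold=6)); st("down")
    bot.grip(0,45); s=st("grip")
    bot.movel([x,y,up],o,max_speed=150); s=st("lift"); return s["opening"]
def place(cx,cy,z=16):
    bot.move_ptp(W(cx,cy,200),GY); s=st("over")
    if s["opening"]<.4: print("LOST"); return False
    bot.movel(W(cx,cy,60),GY,max_speed=150); hit=bot.movel(W(cx,cy,z),max_speed=40,threshold=6); s=st("placed %s"%hit)
    if s["opening"]<.4: print("LOST"); return False
    bot.grip(.68); bot.movel(W(cx,cy,200),max_speed=150); return True
E
python3 - <<'E'
from h import *
bot.move_ptp(W(-20,-280,330),GY)
r=[q for q in rings() if q[1]<0]
x,y,a=r[0][:3]
x,y=x-1.5,y+1
op=pick(x,y,a-np.pi if a>0.2 else a-np.pi/2)
if op>.4:
    bot.movel(W(-20,-280,220),GY,max_speed=200); st("via"); place(32,-88)
E
```

```text
ring 506 378 m 506 379 a 5  41x43 chest [-62. 304.]
ring 639 -228 m 639 -228 a 58  38x45 chest [ 148. -280.]
hit False
down t28.7 tcp(chest) [ 147.1 -279.4    7.5] F(chest) [-0.2 -0.   0.8] open 0.799 gf 0.0
grip t29.0 tcp(chest) [ 147.3 -279.3    7.8] F(chest) [-0.6 -0.1  3.2] open 0.483 gf 47.1
lift t30.6 tcp(chest) [ 146.1 -279.   218.8] F(chest) [-0.5 -0.5 -0.6] open 0.481 gf 46.6
via t31.9 tcp(chest) [ -19.5 -280.1  220. ] F(chest) [-0.4  0.6 -0.9] open 0.482 gf 46.6
over t32.7 tcp(chest) [ 32.  -88.6 199.9] F(chest) [-0.6 -0.4 -0.7] open 0.482 gf 46.6
placed False t35.0 tcp(chest) [ 32.3 -88.   16.2] F(chest) [ 0.4 -0.7 -1.2] open 0.485 gf 46.7
```

Run:
```python
from h import *
r=[q for q in rings() if q[1]>200]
x,y,a=r[0][:3]
op=pick(x,y-1,(a if a<.8 else a-np.pi/2)+np.pi)
if op>.4: place(-32,-88)
bot.move_ptp(W(-60,250,250),GY)
im=snap("top","w"); rings()
cv2.imwrite("pics/wc.png",cv2.resize(im[90:290,110:410],None,fx=2.6,fy=2.6,interpolation=cv2.INTER_CUBIC))
```

```text
ring 506 378 m 506 379 a 5  41x43 chest [-62. 304.]
hit False
down t40.5 tcp(chest) [-62.  303.2   7.4] F(chest) [ 0.9 -0.6 -0.6] open 0.800 gf 0.0
grip t40.8 tcp(chest) [-61.8 303.3   7.8] F(chest) [ 0.8 -0.7  3.7] open 0.485 gf 47.2
lift t42.4 tcp(chest) [-62.8 302.5 218.9] F(chest) [ 0.4 -0.2 -1. ] open 0.484 gf 46.6
over t43.9 tcp(chest) [-31.6 -87.3 200.1] F(chest) [ 0.2  0.4 -1. ] open 0.487 gf 46.7
placed False t46.2 tcp(chest) [-31.7 -88.   16.2] F(chest) [ 0.7  0.4 -1.1] open 0.481 gf 46.8
ring 485 -13 m 485 -13 a 83  38x38 chest [-32. -87.]
ring 578 -15 m 579 -14 a 83  39x43 chest [ 60. -77.]
```

View pics/wc.png

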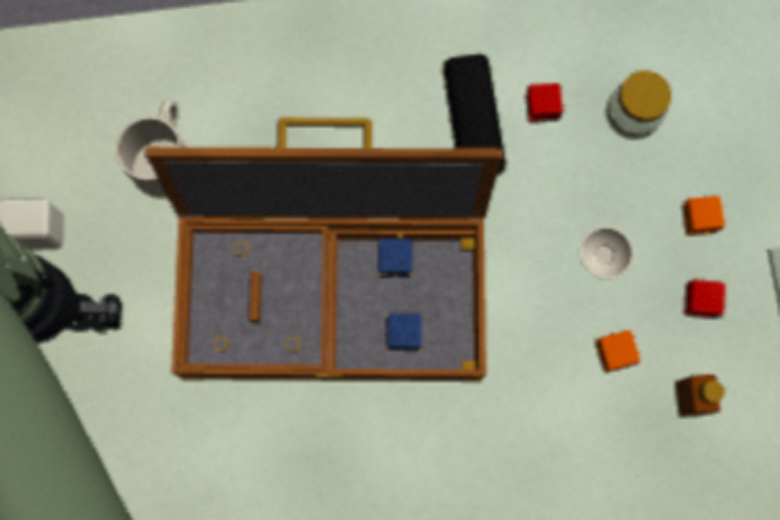

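Both boxes are in the well, and the rear one has been nudged to the back, at crop (395,255). Before closing the till over it, I'll zoom in to check it lies flat.

Run:
```python
import cv2
im=cv2.imread("pics/w.png")[172:238,230:300]
cv2.imwrite("pics/wz.png",cv2.resize(im,None,fx=8,fy=8,interpolation=cv2.INTER_CUBIC))
```

```text
(no output)
```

View pics/wz.png

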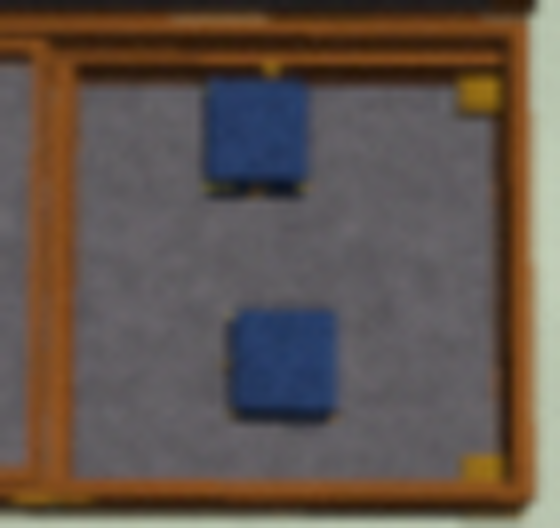

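Both boxes lie flat and square, the rear one at (255,130) and the front one at (282,362). I'll slide the till home, watching the force.

Run:
```python
from h import *
bot.move_ptp(W(0,88.7,190),GY); bot.grip(0.5,50)
print(bot.movel(W(0,88.7,58),max_speed=90,threshold=6)); st("down")
bot.grip(0,50); s=st("grip"); y0=88.7; z=58; ok=s["opening"]>.05
if ok:
    for d in (10,50,90,130,165):
        bot.movel(W(0,y0-d,z),max_speed=80); s=st(d)
        f=(RC.T@s["contact_force"])[1]
        if d>10 and abs(f)>10 or s["opening"]<.05: print("STOP"); ok=False; break
if ok:
    for d in (170,174,178,180,182):
        bot.movel(W(0,y0-d,z),max_speed=40); s=st(d)
```

```text
False
down t52.0 tcp(chest) [ 0.5 88.8 58.6] F(chest) [ 0.2 -0.8 -0.7] open 0.502 gf 0.0
grip t52.3 tcp(chest) [ 0.3 88.7 58.5] F(chest) [-0.5 -1.6  3.4] open 0.125 gf 49.9
10 t52.6 tcp(chest) [ 0.2 76.8 58.5] F(chest) [-1.1 -4.8  6.2] open 0.128 gf 50.5
50 t53.3 tcp(chest) [ 0.2 37.8 58.5] F(chest) [-1.6 -0.7  6. ] open 0.129 gf 50.4
90 t53.9 tcp(chest) [ 0.1 -2.2 58.5] F(chest) [-2.1 -0.4  6.4] open 0.128 gf 50.5
130 t54.6 tcp(chest) [  0.1 -42.3  58.5] F(chest) [-1.9 -0.8  6.6] open 0.125 gf 50.5
165 t55.1 tcp(chest) [  0.  -77.1  58.5] F(chest) [-1.5 -0.2  6.7] open 0.131 gf 50.5
170 t55.4 tcp(chest) [  0.  -80.4  58.5] F(chest) [-2.   4.4  7.4] open 0.127 gf 50.5
174 t55.7 tcp(chest) [ -0.  -87.1  58.5] F(chest) [-1.5 -5.8  6.4] open 0.126 gf 50.5
178 t55.9 tcp(chest) [ -0.  -89.4  58.5] F(chest) [-2.1  2.8  7.3] open 0.129 gf 50.5
180 t56.2 tcp(chest) [ -0.  -89.4  58.5] F(chest) [-1.5  8.   6.5] open 0.123 gf 50.5
182 t56.4 tcp(chest) [ -0.  -89.5  58.5] F(chest) [-1.  13.7  6.4] open 0.123 gf 50.6
```

Run:
```python
from h import *
bot.grip(0.5,40); bot.movel(W(0,-89.4,330),max_speed=200)
bot.movel(handle(1.68,0,90),GX,max_speed=200); bot.grip(.33,40); st("above")
hit=bot.movel(handle(1.68),max_speed=70,threshold=8); st("down %s"%hit)
bot.grip(0,45); s=st("grip"); ok=s["opening"]>.05
if ok:
    for th in np.arange(1.6,.09,-.1):
        bot.movel(handle(th),max_speed=100); s=st("%.2f"%th)
        if s["opening"]<.05: ok=False; print("LOST"); break
if ok:
    for th in (.06,.03,0,-.01,-.02):
        hit=bot.movel(handle(th),max_speed=40,threshold=20); s=st("%.2f %s"%(th,hit))
        if hit: break
```

```text
above t60.3 tcp(chest) [ 1.569e+02 -1.000e-01  3.172e+02] F(chest) [ 0.7 -0.4 -0.3] open 0.331 gf 0.0
down False t61.8 tcp(chest) [157.3   0.  227.6] F(chest) [-0.6 -0.5  0.1] open 0.332 gf 0.0
grip t62.1 tcp(chest) [156.7   0.  227.4] F(chest) [-2.3 -0.3  3. ] open 0.101 gf 43.8
1.60 t62.4 tcp(chest) [1.436e+02 1.000e-01 2.319e+02] F(chest) [-1.9  0.5  2. ] open 0.094 gf 44.7
1.50 t62.7 tcp(chest) [1.266e+02 1.000e-01 2.367e+02] F(chest) [-0.4  1.1  5.5] open 0.097 gf 44.9
1.40 t63.0 tcp(chest) [1.093e+02 1.000e-01 2.397e+02] F(chest) [0.  0.3 8.6] open 0.098 gf 44.9
1.30 t63.4 tcp(chest) [9.180e+01 1.000e-01 2.408e+02] F(chest) [-0.1 -0.4 10.2] open 0.095 gf 44.8
1.20 t63.7 tcp(chest) [7.340e+01 1.000e-01 2.391e+02] F(chest) [-1.1  0.1  9.2] open 0.099 gf 46.9
1.10 t64.0 tcp(chest) [5.520e+01 2.000e-01 2.358e+02] F(chest) [-1.8 -0.3  7.6] open 0.097 gf 47.3
1.00 t64.3 tcp(chest) [3.740e+01 2.000e-01 2.307e+02] F(chest) [-2.8  0.5  7.3] open 0.097 gf 47.5
0.90 t64.7 tcp(chest) [2.050e+01 2.000e-01 2.236e+02] F(chest) [-2.3  1.8  2.4] open 0.095 gf 47.9
0.80 t65.0 tcp(chest) [4.600e+
[... 549 characters left out ...]
0.20 t66.9 tcp(chest) [-6.680e+01  1.000e-01  1.397e+02] F(chest) [ 3.   4.3 -7.9] open 0.094 gf 48.0
0.10 t67.2 tcp(chest) [-7.410e+01  1.000e-01  1.234e+02] F(chest) [ 3.2  5.2 -8.7] open 0.100 gf 48.0
0.06 False t67.6 tcp(chest) [-7.640e+01  1.000e-01  1.168e+02] F(chest) [ 3.   4.3 -6.9] open 0.094 gf 48.1
0.03 False t67.9 tcp(chest) [-7.800e+01  1.000e-01  1.118e+02] F(chest) [ 2.6  4.3 -5.3] open 0.092 gf 48.2
0.00 False t68.1 tcp(chest) [-79.4  -0.  106.6] F(chest) [ 3.   4.  -4.4] open 0.097 gf 48.7
-0.01 False t68.4 tcp(chest) [-79.8  -0.  105.2] F(chest) [ 2.7  3.5 -3.4] open 0.095 gf 49.0
-0.02 False t68.6 tcp(chest) [-79.7   0.  105. ] F(chest) [-1.1  3.5 13.6] open 0.098 gf 50.5
```

The lid met the rim, with the force reversing to +14 N upward. I'll release it, retreat and check.

Run:
```python
from h import *
bot.movel(handle(-.01),max_speed=40); bot.grip(.5,40); st("rel"); bot.movel(handle(0,0,150),max_speed=150)
bot.move_ptp(W(-120,330,300),GY); bot.dwell(.5)
a=snap("scene","f1"); b=snap("top","f2"); st(); rings()
cv2.imwrite("pics/f.png",np.hstack([cv2.resize(a,(400,300)),cv2.resize(b,(400,300))]))
```

```text
rel t69.3 tcp(chest) [-80.4  -0.3 105. ] F(chest) [0.9 0.8 0.2] open 0.496 gf 0.0
 t73.0 tcp(chest) [-120.  330.  300.] F(chest) [ 0.2  0.3 -1.2] open 0.505 gf 0.0
ring 447 577 m 443 577 a 37  86x37 chest [-147.  493.]
```

View pics/f.png

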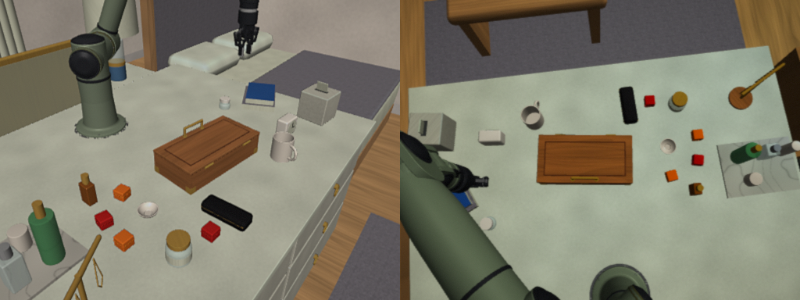

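The chest is shut, no blue boxes are left on the dresser (the remaining blue blob is part of the book), and everything else stands where it was.

```bash
python3 -c "
from bench import bot
print(bot.sign_off())"
```

```text
the job is handed in; nothing more can be done
None
```

I put both ring boxes in the well, slid the till home over them until it caught, shut the lid, left everything else where it stood, and handed the job in.

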